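# Open the counterweighted block press and set the lino block in register

## Robot

A 6-joint arm with a two-finger parallel gripper is mounted at the origin on a cart in front of the work surface, level with it; the furniture and walls round the work are solid. World frame = base frame: x ahead of the robot, y to its left, z up, the work surface at z = 0. Lengths are in m, angles in rad, forces in N, time in s.
With the tool pointing down it reaches from about 0.4 to 0.825 m from the base axis. Payload 7 kg.
Tool frame: the origin (TCP) lies midway between the tips of the shut fingers; the grasp point (between the pads) lies 19 mm behind it; z points along the fingers, y is the line along which they close (so a half turn about z gives the same grasp; the last joint's range is limited). The gripper opens to 88 mm and grips with 3 to 60 N. Pads are 19 mm wide; open, the fingers measure 130 mm over their backs; the gripper's body (78 mm by 193 mm) begins 47 mm behind the grasp point.
Start: joints at [-0.922, 0.359, 0.012, 0, -1.224, -0.288], TCP at [0.238, -0.632, 0.227] pointing down, gripper open.
Joint ranges: [-3.07, 3.07], [-1.43, 2.12], [-1.02, 1.25], [-3.03, 1.67], [-3.05, -0], [-3.03, 3.03]. Speed limits (rad/s): [2.39, 2.39, 3.01, 3.14, 3.14, 3.14].

## Interface

Orientations are given as a 3x3 rotation matrix whose columns are the frame's x, y, z axes.
In Python, from rig import readout, cams, manip gives the robot as it stands. The module is installed in compiled form; this text tells all that it offers.
- The arm moves only by the tool send_rows, never from a script. Its argument "commands" is a list of rows, each an object of numbers: "x", "y", "z": the shift along the tool's x, y, z in cm; "ax", "ay", "az": the turn, a rotation vector about the tool's x, y, z in rad. In form: [{"x": .., "y": .., "z": .., "ax": .., "ay": .., "az": ..}, ...]. A call has 1 to 5 rows; each row shifts and turns the commanded pose from where the row before left it, along the tool's axes as they then stand; what a row does not reach is not made up. A row lasts 1/8 s, in which the tool goes at most 62.5 mm and 10.7 degrees, less where a joint would pass 70% of its speed; a pose out of reach is approached as far as the arm can. A call with a gripper value outside its range is refused whole. "hand" is the closure, from -1 (fully open) to 1 (shut), set as the call begins (left out, the last holds). The fingers move at their own pace and stop on an object; the grip force is fixed at half the most. Time passes only in rows, so rows that do not move let the fingers close. It gives the time, the measured TCP pose, the force, the opening and the grip force at its end, in the units of the state.
- readout.read_state(): the state, without advancing time (a new reading comes with each control period).
- cams.grab_frame(name): name is "scene" or "top"; returns the picture (384x512x3 uint8, red, green, blue); there is no depth.
- cams.calibration(name): a dict with "vertical_fov" (degrees; the focal length in pixels is half the picture's height over the tangent of half this angle, whatever the lens; pixels are square), "cx", "cy" (the principal point, pixels), "k1" (the pictures are not rectified: a ray, as slopes to the right and down, at radius r is drawn at 1 + k1 r^2 times it, then the intrinsics apply), "pose" (4x4, takes a point from camera to world coordinates). Camera axes: x right, y up, looking along -z (the intrinsics and any distortion apply to the point x, -y, -z); pixel columns grow to the right and rows downward; lengths in m; the calibration is good to about 2 mm. A picture is of the moment at which its call begins. calibration takes no time and is no camera call.
- manip.finish_job(): hands the job in; it is judged then, once.
The state is a dict: "time_s": time; "joints": joint angles; "dq": joint speeds; "effort": joint torques, N m; "eef_pos": TCP position; "tool_rot": TCP orientation; "wrist_force": force on the tool from outside, world axes, zero at the start; "wrist_torque": the same for the moment, N m; "width": opening from 0.0 (shut) to 1.0 (fully open); "grasp_force": force on a finger pad.
Only numpy, scipy, OpenCV 4.12 (cv2) and the standard library are available. Lean on these libraries where they do the work, as an engineer would, in place of code of your own. Each camera call takes 0.05 s, during which the arm holds its last target. There are 200 camera calls.

## Task

Get the hinged block press ready for printing, using fingertip pushes only, nothing gripped or lifted: push the knob of the swing catch on its near side to the right until the catch is well clear of the platen's stud, then push the platen's handle bar up past the balance point so that the platen goes over to its stop and stays open by itself. Then push the lino block that lies on the bed snugly into the register corner, one side flat against the bar at the hinge and the other against the far bar. Leave the other things on the table where they are.

Things in the scene. Friction and masses are not known exactly. Their poses are not given: they have to be found in the camera images.
- press: Block press, fixed to the table, side-on: dark base 185 x 250 mm, steel bed (surface 42 mm above the table, x -76..100, y -118..118 mm), platen hinged at the right. Origin: on the table under the press; x points from handle bar to hinge (robot's right), y away from the robot, z up. Hinge cheeks at y = +-106, 12 mm thick, x 80..152, 118 high. Open, the platen leans 15 degrees beyond upright.
- register_corner (a point): Corner on the bed surface where the register bars' inner faces meet, at x = 65, y = 90 mm in the press frame. The hinge-side bar's inner face lies at x = 65 (y -100..100), the far bar's at y = 90 (x -54..64); both stand 10 mm above the bed. Otherwise only two round rest posts stand on the bed: 17 mm thick, tops 78 mm above the table, at x = -66, y = +-107.
- platen_hinge (a point): Centre of the platen's hinge pin, 95 mm above the table; the pin runs along the press's y axis, at x = 120 mm in the press frame.
- platen_bar (a point): Centre of the platen's round wooden handle bar, at the left of the press: 18 mm thick, 156 mm long along the press's y, on two 16 mm wide straps 68 mm either side of its centre. It swings 240 mm from the hinge pin. Closed: 81 mm above the table (14 mm below the pin, x = -120 in the press frame), open space below it down to the table, and 26 mm clear between it and the platen's edge.
- platen (a joint): Platen angle, rad: 0 closed and level (plate 168 x 230 mm, 75 to 98 mm above the table with its ribs), growing as the bar rises and goes over to the right; 1.83 at the open stop. The bar needs 5 to 7 N to start, ever less higher up. It balances at 1.03 rad: below that it falls shut, above it goes over to the stop alone and stays. With the catch on it cannot rise past 0.03.
- catch_knob (a point): Centre of the catch's black ball knob, 22 mm thick, at the near side of the press; locked, it stands 140 mm above the table at x = -28, y = -151 mm in the press frame. The catch's pivot is parallel to the press's y, at x = -30 mm, 30 mm above the table, so the knob moves to the right (press +x, toward the hinge side) and down on a circle of 110 mm radius.
- catch (a joint): Catch angle, rad: about 0 upright, its nose over a 10 mm stud on the platen's near edge (locked), growing as its knob is pushed to the right, toward the hinge side; well clear of the stud from 0.45, end stop at 1.0. It stays where it is left; the knob needs about 1 N.
- block_fish: The lino block to be set: 60 x 96 mm, 26 mm high, chipboard, carved blue fish, about 0.1 kg, flat on the press bed under the closed platen. Origin: centre of its underside, 42 mm above the table; x along its 60 mm side, roughly to the hinge-side register bar, y along its 96 mm side, roughly to the far bar. In register it lies at x = 35, y = 42 mm in the press frame, axes parallel.
- block_cat: Another lino block, 58 x 100 x 26 mm, on the table beyond the press; stays where it is. Origin: centre of the underside.
- jar_black: Black open ink jar, 74 mm wide, 83 mm high, on the table at the near right corner of the press; stays. Origin: centre of the underside.
- lid_ink_black: Black jar lid, 77 mm wide, 16 mm high, on the table left of the press; stays. Origin: centre of the underside.
- cutter_u: Lino cutter with wooden mushroom handle, 106 mm long, 28 mm high, on the table left of the press; stays. Origin: middle of its underside.
- brayer_black: Ink roller with red handle, 168 mm long, 53 mm high, on the inked board at the right; stays. Origin: middle of its underside.

How it is judged:
On the way, in this order (a step that is already met when the one before it is completed fails the run):
1. the catch is swung clear of the stud (value of joint catch above 0.45 rad), for 0.1 s.
2. the platen is over at its open stop and not held by the robot (value of joint platen above 1.72 rad and contact force between each of the arm, the fingers and platen below 0.1 N), for 0.3 s.
3. the lino block is home in the register corner (x of block_fish in the frame of press above 0.0315 m and y of block_fish in the frame of press above 0.0385 m and angle between the x axis of block_fish and the x axis of press, either way round below 0.05 rad), for 0.2 s.
At the end, for the whole second after the job is handed in: The platen stands at its open stop by itself (above 1.72 rad), the catch is clear (above 0.45 rad), and the fish block lies flat on the bed at rest, within 3.5 mm of touching both register bars and square to them within 0.05 rad (all of step 3 and value of joint platen above 1.72 rad and value of joint catch above 0.45 rad and x of block_fish in the frame of press below 0.039 m and y of block_fish in the frame of press below 0.046 m and z of block_fish in the frame of press below 0.045 m and linear speed of block_fish below 0.02 m/s).
It fails at once if the lino block is lifted off the bed or tipped (z of block_fish in the frame of press above 0.052 m or angle between block_fish's own z axis and vertical above 0.2 rad).
It fails at once if the bar is taken between the fingers instead of being pushed (x of the grasp point in the frame of platen_bar between -0.009 and 0.009 m and z of the grasp point in the frame of platen_bar between -0.009 and 0.009 m and y of the grasp point in the frame of platen_bar between -0.08 and 0.08 m).
It fails at once if another thing on the table is moved by more than 3 cm (distance of any of block_cat, jar_black, lid_ink_black, cutter_u, brayer_black from where it was at the start of the episode above 0.03 m).
It also fails if it takes over 61 s, if anything falls off the work surface, if the arm or the gripper's body presses on something with over 40 N, if the wrist force passes 120 N, or if a joint passes its speed limit or range.

## Working session

There is one attempt and no reset: what is moved stays moved. The work goes in short steps, Python scripts to look and compute and a tool call to move; the robot and the scene stay as the last step left them, time stands still between calls to the robot, and variables do not carry over. Pictures are saved under pics/ and viewed, at most 10 in all, crops included, and the job is handed in when it is done.

Besides the shell and the picture viewer there is one more tool, called after "Call:" as a command line: name --argument value ..., lists and objects as JSON in quotes. send_rows: Moves the arm, as the interface text tells. Its arguments: {"type":"object","properties":{"commands":{"type":"array","items":{"type":"object","properties":{"x":{"type":"number"},"y":{"type":"number"},"z":{"type":"number"},"ax":{"type":"number"},"ay":{"type":"number"},"az":{"type":"number"}}}},"hand":{"type":"number"}},"required":["commands"]}

```bash
mkdir -p pics; cat > h.py <<'E'
import numpy as np, cv2
from rig import readout, cams, manip
def ray(name,u,v):
    c=cams.calibration(name); P=np.array(c["pose"]); f=192/np.tan(np.radians(c["vertical_fov"])/2)
    d=np.array([(u-c["cx"])/f,(v-c["cy"])/f]); s=d.copy()
    for _ in range(30): s=d/(1+c["k1"]*(s@s))
    return P[:3,3], P[:3,:3]@np.array([s[0],-s[1],-1.])
def onz(name,u,v,z):
    o,d=ray(name,u,v); return o+d*(z-o[2])/d[2]
def proj(name,p):
    c=cams.calibration(name); P=np.array(c["pose"]); f=192/np.tan(np.radians(c["vertical_fov"])/2)
    q=P[:3,:3].T@(np.array(p)-P[:3,3]); s=np.array([q[0],-q[1]])/-q[2]; s=s*(1+c["k1"]*(s@s))
    return s*f+[c["cx"],c["cy"]]
def tri(a,b):
    (o1,d1),(o2,d2)=ray(*a),ray(*b)
    t=np.linalg.lstsq(np.c_[d1,-d2],o2-o1,rcond=None)[0]
    p,q=o1+d1*t[0],o2+d2*t[1]; return (p+q)/2,np.linalg.norm(p-q)
def save(name,fn):
    im=cams.grab_frame(name); cv2.imwrite("pics/"+fn,im[:,:,::-1]); return im
E
python3 - <<'E'
from h import *
for n in("scene","top"):
    save(n,n+"0.png"); c=cams.calibration(n); print(n,{k:np.round(v,3).tolist() for k,v in c.items()})
s=readout.read_state(); print(s)
E
```

```text
scene {'vertical_fov': 43.442, 'cx': 246.272, 'cy': 196.907, 'k1': -0.161, 'pose': [[-0.639, 0.38, -0.669, -0.358], [-0.769, -0.298, 0.566, 0.709], [0.015, 0.876, 0.483, 0.81], [0.0, 0.0, 0.0, 1.0]]}
top {'vertical_fov': 51.445, 'cx': 254.695, 'cy': 194.098, 'k1': -0.102, 'pose': [[-0.029, 0.995, -0.096, 0.501], [-0.999, -0.031, -0.026, -0.136], [-0.029, 0.095, 0.995, 1.218], [0.0, 0.0, 0.0, 1.0]]}
{'time_s': 0.1, 'joints': array([-9.21934822e-01,  3.59289667e-01,  1.11670297e-02, -3.07116788e-04,
       -1.22410090e+00, -2.88119731e-01]), 'dq': array([-2.31312704e-05, -2.35097564e-03,  1.79291796e-03,  1.46718332e-03,
        6.63339286e-05,  5.42856038e-05]), 'effort': array([-1.47921295e-03, -5.84165668e+01,  2.93751812e+01,  7.01554075e+00,
        1.01598114e-02, -3.16669775e-05]), 'eef_pos': array([ 0.23808965, -0.63115483,  0.22574039]), 'tool_rot': array([[-9.35672120e-01, -3.52870068e-01, -6.32282930e-04],
       [-3.52870611e-01,  9.35671209e-01,  1.31169242e-03],
       [ 1.28751941e-04,  1.45042809e-03, -9.99998940e-01]]), 'wrist_force': array([ 0.04060483,  0.23602558, -0.42074678]), 'wrist_torque': array([-0.01578191, -0.01768059, -0.01042527]), 'grasp_force': 0.0, 'width': 1.0014934394178678}
```

View pics/scene0.png

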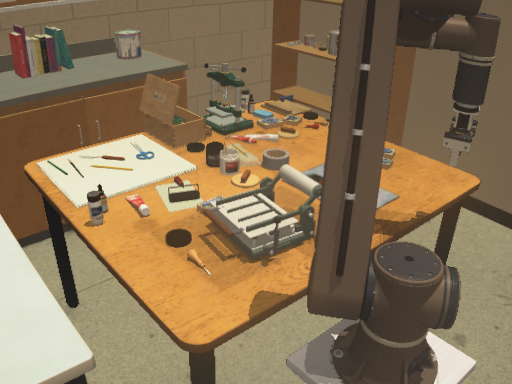

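View pics/top0.png

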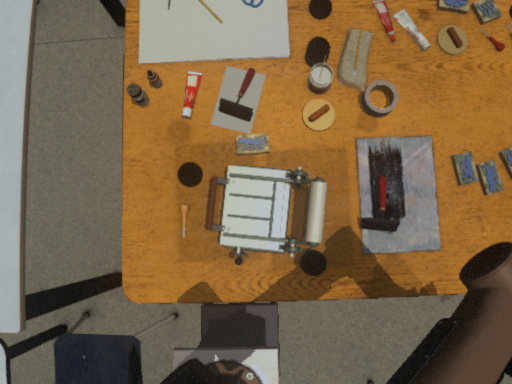

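Top view: press in the centre, with the handle bar at about (213,203), knob at (238,260), hinge at about (297,210) and jar at (313,262). I'll zoom in for precise landmarks.

```bash
python3 - <<'E'
import cv2
a=cv2.imread("pics/top0.png")[130:285,165:345]; cv2.imwrite("pics/c1.png",cv2.resize(a,None,fx=4.4,fy=3.8*4.4/3.8*0.87,interpolation=2) if 0 else cv2.resize(a,(720,620)[:2] if 0 else (684,589),interpolation=2))
b=cv2.imread("pics/scene0.png")[160:260,190:330]; cv2.imwrite("pics/c2.png",cv2.resize(b,(770,550),interpolation=2))
E
```

```text
(no output)
```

View pics/c1.png

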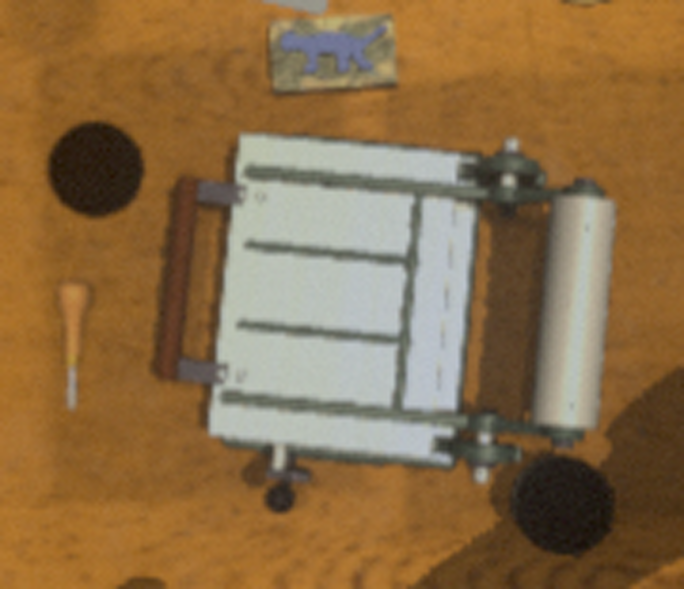

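View pics/c2.png

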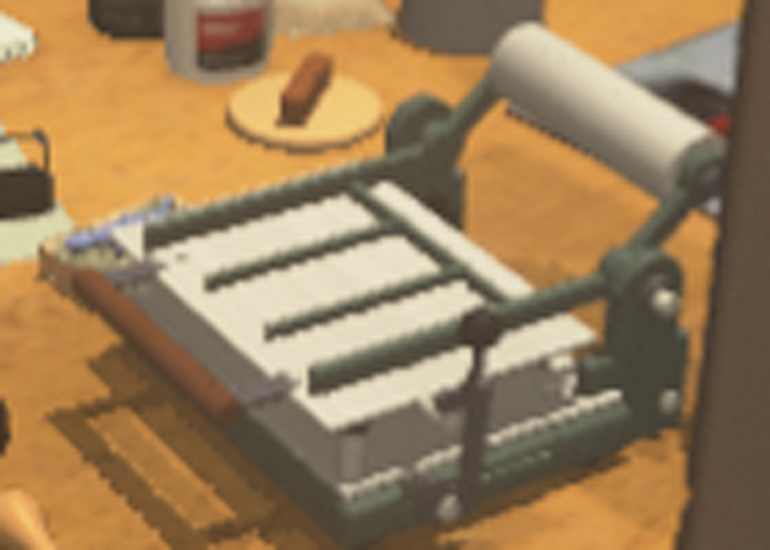

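Crops (top: u=165+cx/3.8, v=130+cy/3.8; scene: u=190+cx/5.5, v=160+cy/5.5). In the top crop, the bar ends are at (189,179) and (169,378), the knob at (280,498), and the pin ends at (512,145) and (482,478). In the scene crop the knob is at (478,325). The catch is upright and locked. Next I'll fit the press pose.

```bash
python3 - <<'E'
from h import *
T=lambda x,y:("top",165+x/3.8,130+y/3.8); S=lambda x,y:("scene",190+x/5.5,160+y/5.5)
be=onz(*T(189,179),.081);bn=onz(*T(169,378),.081);k=onz(*T(280,498),.14)
pf=onz(*T(512,145),.095);pn=onz(*T(482,478),.095)
print("bar",be,bn,np.linalg.norm(be-bn),"knob",k,tri(T(280,498),S(478,325)),"pin",pf,pn)
L=np.array([[-120,78],[-120,-78],[-28,-151],[120,0]])/1e3; W=np.array([be,bn,k,(pf+pn)/2])[:,:2]
lc,wc=L.mean(0),W.mean(0);U,_,V=np.linalg.svd((L-lc).T@(W-wc));R=V.T@np.diag([1,np.linalg.det(V.T@U.T)])@U.T
t=wc-R@lc;print("R",R,"yaw",np.arctan2(R[1,0],R[0,0]),"t",t);print("res mm",1e3*(W-(L@R.T+t)))
np.savez("press.npz",R=R,t=t)
E
```

```text
bar [0.66288067 0.00788044 0.081     ] [0.51252219 0.02597975 0.081     ] 0.15144390738011448 knob [ 0.42506911 -0.05948187  0.14      ] (array([ 0.42491299, -0.05990671,  0.14187472]), np.float64(0.0008195899912451649)) pin [ 0.67859756 -0.23673319  0.095     ] [ 0.43239797 -0.20519366  0.095     ]
R [[-0.12239025  0.99248205]
 [-0.99248205 -0.12239025]] yaw -1.6934942052698274 t [ 0.57193019 -0.10298834]
res mm [[-1.14995515  1.31737292]
 [ 3.3187674   0.3238098 ]
 [-0.42321631 -2.76394594]
 [-1.74559594  1.12276322]]
```

Call:
send_rows --commands '[{"az": -0.18}, {"az": -0.18}, {"az": -0.18}, {"az": -0.18}, {"az": -0.18}]' --hand 1

```text
$.commands[0]: bad value
```

```bash
cat >> h.py <<'E'
from scipy.spatial.transform import Rotation as Ro
_p=np.load("press.npz"); Rp=np.eye(3); Rp[:2,:2]=_p["R"]; tp=np.r_[_p["t"],0]
def go(p,pitch):  # tip target in press mm, pitch = degrees from straight down toward +x
    s=readout.read_state(); R=s["tool_rot"]; e=s["eef_pos"]; th=np.radians(pitch)
    L=np.array([[np.cos(th),0,np.sin(th)],[0,-1,0],[np.sin(th),0,-np.cos(th)]])
    # columns x,y,z of tool in press
    G=Rp@L
    w=Rp@(np.array(p)/1e3)+tp
    print("t",s["time_s"],"tip press mm",np.round(1e3*Rp.T@(e-tp),1),"F press",np.round(Rp.T@s["wrist_force"],1),"j",np.round(s["joints"],2))
    print("shift cm (tool now)",np.round(100*R.T@(w-e),2),"shift (target axes)",np.round(100*G.T@(w-e),2),"rotvec",np.round(Ro.from_matrix(R.T@G).as_rotvec(),3))
E
python3 -c "
from h import *
go([-65,-151,170],0)"
```

```text
t 0.1 tip press mm [ 565.1 -266.7  225.7] F press [-0.2  0.  -0.4] j [-0.92  0.36  0.01 -0.   -1.22 -0.29]
shift cm (tool now) [-39.53  50.4    5.64] shift (target axes) [-63.01 -11.57   5.57] rotvec [ 1.000e-03  1.000e-03 -1.087e+00]
```

Call:
send_rows --commands '[{"x": 0, "y": 0, "z": 0, "ax": 0, "ay": 0, "az": -0.18}, {"x": 0, "y": 0, "z": 0, "ax": 0, "ay": 0, "az": -0.18}, {"x": 0, "y": 0, "z": 0, "ax": 0, "ay": 0, "az": -0.18}, {"x": 0, "y": 0, "z": 0, "ax": 0, "ay": 0, "az": -0.18}, {"x": 0, "y": 0, "z": 0, "ax": 0, "ay": 0, "az": -0.18}]' --hand 1

```text
time_s: 0.72
eef_pos: [0.2382, -0.6312, 0.226]
tool_rot: [[-0.299, -0.954, -0.0], [-0.954, 0.299, 0.001], [-0.001, 0.001, -1.0]]
wrist_force: [-0.7, -0.4, 0.5]
width: 0.495
grasp_force: 0.0
```

Call:
send_rows --commands '[{"x": 0, "y": 0, "z": 0, "ax": 0, "ay": 0, "az": -0.187}, {"x": -5, "y": -1, "z": 0, "ax": 0, "ay": 0, "az": 0}, {"x": -5, "y": -1, "z": 0, "ax": 0, "ay": 0, "az": 0}, {"x": -5, "y": -1, "z": 0, "ax": 0, "ay": 0, "az": 0}, {"x": -5, "y": -1, "z": 0, "ax": 0, "ay": 0, "az": 0}]'

```text
time_s: 1.35
eef_pos: [0.3026, -0.4363, 0.2262]
tool_rot: [[-0.123, -0.992, -0.0], [-0.992, 0.123, 0.0], [-0.0, 0.0, -1.0]]
wrist_force: [1.0, -0.5, 1.2]
width: 0.01
grasp_force: 0.0
```

```bash
python3 -c "
from h import *
go([-65,-151,170],0)"
```

```text
t 1.35 tip press mm [ 363.8 -226.5  226.2] F press [0.4 1.  1.2] j [-0.59  0.12 -0.3  -0.   -1.15  0.47]
shift cm (tool now) [-42.88  -7.53   5.63] shift (target axes) [-42.88  -7.55   5.62] rotvec [ 0.     0.    -0.001]
```

Call:
send_rows --commands '[{"x": -5.4, "y": -0.95, "z": 0, "ax": 0, "ay": 0, "az": 0}, {"x": -5.4, "y": -0.95, "z": 0, "ax": 0, "ay": 0, "az": 0}, {"x": -5.4, "y": -0.95, "z": 0, "ax": 0, "ay": 0, "az": 0}, {"x": -5.4, "y": -0.95, "z": 0, "ax": 0, "ay": 0, "az": 0}, {"x": -5.4, "y": -0.95, "z": 0, "ax": 0, "ay": 0, "az": 0}]'

```text
time_s: 1.98
eef_pos: [0.3828, -0.1741, 0.2266]
tool_rot: [[-0.123, -0.992, 0.0], [-0.992, 0.123, 0.0], [-0.0, -0.0, -1.0]]
wrist_force: [1.2, -0.6, -0.3]
width: 0.003
grasp_force: 0.0
```

Call:
send_rows --commands '[{"x": -5.4, "y": -0.95, "z": 0, "ax": 0, "ay": 0, "az": 0}, {"x": -5.4, "y": -0.95, "z": 0, "ax": 0, "ay": 0, "az": 0}, {"x": -5.1, "y": -0.9, "z": 0, "ax": 0, "ay": 0, "az": 0}, {"x": 0, "y": 0, "z": 4, "ax": 0, "ay": 0, "az": 0}, {"x": 0, "y": 0, "z": 0, "ax": 0, "ay": 0, "az": 0}]'

```text
time_s: 2.6
eef_pos: [0.4279, -0.0215, 0.1844]
tool_rot: [[-0.122, -0.993, -0.006], [-0.993, 0.122, -0.002], [0.002, 0.005, -1.0]]
wrist_force: [-0.4, -0.1, 0.4]
width: 0.004
grasp_force: 0.0
```

```bash
python3 -c "
from h import *
go([-65,-151,112],0)
save('scene','s1.png');save('top','t1.png')
b=cv2.imread('pics/s1.png')[110:270,190:350]; c=cv2.imread('pics/t1.png')[170:290,180:340]
cv2.imwrite('pics/v1.png',np.hstack([cv2.resize(b,(400,400)),cv2.resize(c,(400,300))[:].copy() if 0 else cv2.copyMakeBorder(cv2.resize(c,(400,300)),0,100,0,0,0)]))"
```

```text
t 2.6 tip press mm [ -63.2 -152.9  184.4] F press [ 0.2 -0.4  0.4] j [ 0.41 -0.02 -0.56 -0.   -1.04 -0.53]
shift cm (tool now) [-0.19 -0.23  7.24] shift (target axes) [-0.18 -0.19  7.24] rotvec [ 0.005 -0.002  0.001]
```

View pics/v1.png

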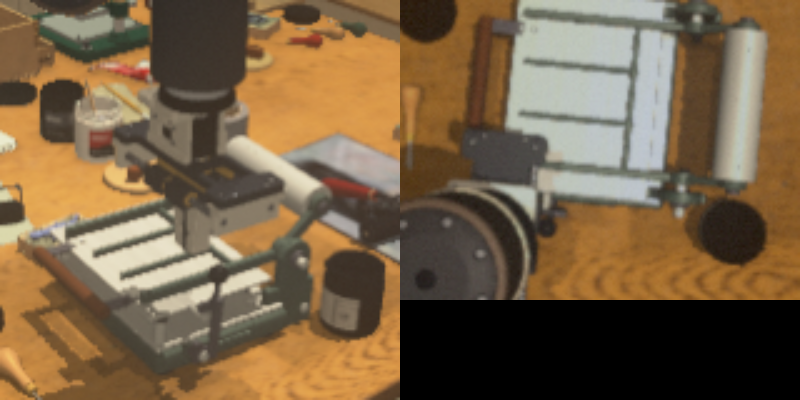

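The hand is above and to the left of the knob, with nothing touching. Now I'll descend and push the knob to the right.

Call:
send_rows --commands '[{"x": -0.2, "y": -0.2, "z": 3.6, "ax": 0, "ay": 0, "az": 0}, {"x": 0, "y": 0, "z": 3.6, "ax": 0, "ay": 0, "az": 0}, {"x": 1.0, "y": 0, "z": 0, "ax": 0, "ay": 0, "az": 0}, {"x": 1.0, "y": 0, "z": 0, "ax": 0, "ay": 0, "az": 0}, {"x": 1.0, "y": 0, "z": 0, "ax": 0, "ay": 0, "az": 0}]'

```text
time_s: 3.32
eef_pos: [0.4295, -0.0502, 0.1162]
tool_rot: [[-0.123, -0.992, 0.003], [-0.992, 0.123, 0.001], [-0.001, -0.003, -1.0]]
wrist_force: [-0.3, 0.9, 0.5]
width: 0.007
grasp_force: 0.5
```

Call:
send_rows --commands '[{"x": 1.4, "y": 0, "z": 0.1, "ax": 0, "ay": 0, "az": 0}, {"x": 1.4, "y": 0, "z": 0.2, "ax": 0, "ay": 0, "az": 0}, {"x": 1.4, "y": 0, "z": 0.4, "ax": 0, "ay": 0, "az": 0}, {"x": 1.4, "y": 0, "z": 0.5, "ax": 0, "ay": 0, "az": 0}, {"x": 1.4, "y": 0, "z": 0.5, "ax": 0, "ay": 0, "az": 0}]'

```text
time_s: 3.95
eef_pos: [0.4197, -0.1199, 0.097]
tool_rot: [[-0.123, -0.992, -0.0], [-0.992, 0.123, 0.0], [-0.0, 0.0, -1.0]]
wrist_force: [0.3, 4.0, -2.2]
width: 0.002
grasp_force: 1.3
```

```bash
python3 -c "
from h import *
go([30,-151,95],0)"
```

```text
t 3.95 tip press mm [  35.4 -149.    97. ] F press [-4.  -0.1 -2.2] j [ 0.18  0.1  -0.67 -0.   -0.8  -0.3 ]
shift cm (tool now) [-0.54  0.2   0.2 ] shift (target axes) [-0.54  0.2   0.2 ] rotvec [ 0.  0. -0.]
```

Call:
send_rows --commands '[{"x": -2, "y": 0, "z": 0, "ax": 0, "ay": 0, "az": 0}, {"x": -1, "y": 0, "z": -4, "ax": 0, "ay": 0, "az": 0}, {"x": 0, "y": 0, "z": -5, "ax": 0, "ay": 0, "az": 0}, {"x": 0, "y": 0, "z": -5, "ax": 0, "ay": 0, "az": 0}, {"x": -4, "y": -3, "z": -2, "ax": 0, "ay": 0, "az": 0}]'

```text
time_s: 4.58
eef_pos: [0.4588, -0.0546, 0.2612]
tool_rot: [[-0.125, -0.992, 0.005], [-0.992, 0.125, 0.0], [-0.001, -0.005, -1.0]]
wrist_force: [1.4, -0.2, 0.1]
width: 0.004
grasp_force: 0.0
```

Call:
send_rows --commands '[{"x": -4.5, "y": -3, "z": 0, "ax": 0, "ay": 0, "az": 0}, {"x": -4.5, "y": -3, "z": 0, "ax": 0, "ay": 0, "az": 0}, {"x": -4.5, "y": -3, "z": 0, "ax": 0, "ay": 0, "az": 0}, {"x": -4.5, "y": -3, "z": 0, "ax": 0, "ay": 0, "az": 0}, {"x": 0, "y": 0, "z": 0, "ax": 0, "ay": 0.17, "az": 0}]'

```text
time_s: 5.2
eef_pos: [0.602, 0.1104, 0.2573]
tool_rot: [[-0.123, -0.992, -0.02], [-0.977, 0.125, -0.171], [0.172, -0.001, -0.985]]
wrist_force: [-0.6, -0.2, -0.6]
width: 0.003
grasp_force: 0.0
```

```bash
python3 -c "
from h import *
go([-180,0,150],65)
save('scene','s2.png');save('top','t2.png')
k=proj('top',Rp@[.055,-.151,.1]+tp);print(k)"
```

```text
t 5.2 tip press mm [-215.5    3.7  257.3] F press [ 0.3 -0.6 -0.6] j [ 0.58  0.28 -0.1   0.14 -1.31 -0.75]
shift cm (tool now) [ 1.65  0.37 11.18] shift (target axes) [-8.23  0.37  7.75] rotvec [ 0.001  0.962 -0.003]
[268.36751607 262.76354587]
```

Call:
send_rows --commands '[{"x": 0, "y": 0, "z": 0, "ax": 0, "ay": 0.185, "az": 0}, {"x": 0, "y": 0, "z": 0, "ax": 0, "ay": 0.185, "az": 0}, {"x": 0, "y": 0, "z": 0, "ax": 0, "ay": 0.185, "az": 0}, {"x": 0, "y": 0, "z": 0, "ax": 0, "ay": 0.185, "az": 0}, {"x": 0, "y": 0, "z": 0, "ax": 0, "ay": 0.185, "az": 0}]'

```text
time_s: 5.92
eef_pos: [0.6, 0.1106, 0.2576]
tool_rot: [[-0.055, -0.992, -0.109], [-0.451, 0.122, -0.884], [0.891, 0.001, -0.454]]
wrist_force: [-0.5, -0.0, -0.9]
width: 0.005
grasp_force: 0.0
```

```bash
python3 -c "
from h import *
go([-175,0,85],65)"
```

```text
t 5.925 tip press mm [-215.4    1.7  257.6] F press [ 0.1 -0.5 -0.9] j [ 0.82  0.64 -0.13  0.57 -1.77 -1.13]
shift cm (tool now) [-13.55   0.16  11.43] shift (target axes) [-13.94   0.17  10.96] rotvec [0.    0.035 0.001]
```

Call:
send_rows --commands '[{"x": -4.5, "y": 0, "z": 3.8, "ax": 0, "ay": 0.035, "az": 0}, {"x": -4.6, "y": 0, "z": 3.6, "ax": 0, "ay": 0, "az": 0}, {"x": -4.6, "y": 0.2, "z": 3.6, "ax": 0, "ay": 0, "az": 0}, {"x": 0, "y": 0, "z": 0, "ax": 0, "ay": 0, "az": 0}]'

```text
time_s: 6.42
eef_pos: [0.591, 0.0692, 0.0833]
tool_rot: [[-0.046, -0.992, -0.117], [-0.419, 0.125, -0.899], [0.907, 0.007, -0.421]]
wrist_force: [0.2, 0.8, 2.0]
width: 0.004
grasp_force: 0.0
```

```bash
python3 -c "
from h import *
go([-115,0,54],65)
a=save('scene','s3.png');b=save('top','t3.png')
cv2.imwrite('pics/v2.png',np.hstack([cv2.resize(a[130:290,150:310],(400,400)),cv2.resize(b[140:300,150:310],(400,400))])[:,:,::-1])
for n,o in(('top',(150,140)),('scene',(150,130))): print((proj(n,readout.read_state()['eef_pos'])-o)*2.5)"
```

```text
t 6.425 tip press mm [-173.3   -2.2   83.3] F press [-0.8  0.1  2. ] j [ 0.79  0.82 -0.3   0.59 -1.51 -1.29]
shift cm (tool now) [-0.21 -0.26  6.52] shift (target axes) [-0.2  -0.22  6.52] rotvec [ 0.006 -0.001  0.005]
[106.52354071 153.78778337]
[125.30254006 240.56917983]
```

View pics/v2.png

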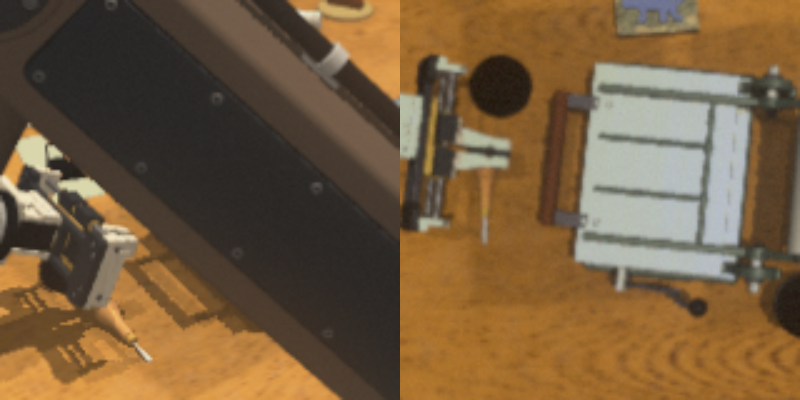

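The catch is clear: its knob now sits at the right, at (697,306) in the top crop. The finger points at the middle of the bar, left of it. Now I'll insert it under the bar and work out the lift.

Call:
send_rows --commands '[{"x": -0.4, "y": 0, "z": 2.2, "ax": 0, "ay": 0, "az": 0}, {"x": -0.1, "y": -0.2, "z": 2.2, "ax": 0, "ay": 0, "az": 0}, {"x": 0, "y": 0, "z": 2.1, "ax": 0, "ay": 0, "az": 0}, {"x": 0, "y": 0, "z": 0, "ax": 0, "ay": 0, "az": 0}]'

```text
time_s: 7.02
eef_pos: [0.5872, 0.0138, 0.0544]
tool_rot: [[-0.053, -0.992, -0.113], [-0.423, 0.125, -0.898], [0.905, 0.001, -0.426]]
wrist_force: [0.5, -0.2, 0.7]
width: 0.008
grasp_force: 0.0
```

```bash
python3 -c "
from h import *
go([-113,0,53],65)
def tip(phi,e,h=20,s=18):
    B=np.array([120-240*np.cos(phi),95+240*np.sin(phi)])
    return B-h*np.array([np.sin(e),np.cos(e)])+s*np.array([np.cos(e),-np.sin(e)])
ph=np.radians(np.linspace(-3.3,75,18)); e=np.radians(np.interp(ph,[ph[0],.3,ph[-1]],[25,28,58]))
pr=tip(ph[0],e[0],23)
for i in range(1,18):
    d=tip(ph[i],e[i])-pr; pr=tip(ph[i],e[i])
    ez=e[i-1]; x=d@[np.sin(ez),np.cos(ez)]; z=d@[np.cos(ez),-np.sin(ez)]
    print(i,np.round(pr,0),'x %.2f z %.2f ay %.3f'%(x/10,z/10,-(e[i]-e[i-1])))
"
```

```text
t 7.025 tip press mm [-117.8    0.9   54.4] F press [0.2 0.5 0.7] j [ 0.72  0.82 -0.41  0.65 -1.4  -1.34]
shift cm (tool now) [0.08 0.09 0.49] shift (target axes) [0.08 0.09 0.49] rotvec [ 0.002  0.004 -0.   ]
1 [-112.   75.] x 2.01 z -0.87 ay -0.012
2 [-111.   94.] x 1.77 z -0.75 ay -0.012
3 [-109.  113.] x 1.81 z -0.62 ay -0.012
4 [-105.  132.] x 1.85 z -0.50 ay -0.012
5 [-100.  150.] x 1.85 z -0.40 ay -0.028
6 [-94. 167.] x 1.84 z -0.33 ay -0.042
7 [-86. 184.] x 1.85 z -0.26 ay -0.042
8 [-77. 201.] x 1.85 z -0.18 ay -0.042
9 [-67. 216.] x 1.86 z -0.11 ay -0.042
10 [-56. 231.] x 1.85 z -0.03 ay -0.042
11 [-43. 245.] x 1.85 z 0.04 ay -0.042
12 [-30. 257.] x 1.84 z 0.12 ay -0.042
13 [-15. 269.] x 1.84 z 0.19 ay -0.042
14 [  0. 279.] x 1.82 z 0.26 ay -0.042
15 [ 16. 287.] x 1.81 z 0.34 ay -0.042
16 [ 33. 295.] x 1.79 z 0.41 ay -0.042
17 [ 50. 301.] x 1.77 z 0.48 ay -0.042
```

Call:
send_rows --commands '[{"x": 0.2, "y": 0, "z": 0.5, "ax": 0, "ay": 0, "az": 0}, {"x": 1.9, "y": 0, "z": -0.8, "ax": 0, "ay": -0.01, "az": 0}, {"x": 1.8, "y": 0, "z": -0.75, "ax": 0, "ay": -0.01, "az": 0}, {"x": 1.8, "y": 0, "z": -0.6, "ax": 0, "ay": -0.01, "az": 0}]'

```text
time_s: 7.52
eef_pos: [0.5875, 0.008, 0.1128]
tool_rot: [[-0.056, -0.993, -0.106], [-0.454, 0.12, -0.883], [0.889, -0.001, -0.457]]
wrist_force: [-1.4, 7.1, -3.7]
width: 0.007
grasp_force: 3.4
```

```bash
python3 -c "
from h import *
go([-105,0,132],62)"
```

```text
t 7.525 tip press mm [-112.1    1.9  112.8] F press [-6.8 -2.3 -3.7] j [ 0.71  0.71 -0.41  0.65 -1.44 -1.28]
shift cm (tool now) [ 2.03  0.19 -0.25] shift (target axes) [ 2.03  0.19 -0.28] rotvec [-0.003 -0.014 -0.   ]
```

Call:
send_rows --commands '[{"x": 1.85, "y": 0, "z": -0.5, "ax": 0, "ay": -0.01, "az": 0}, {"x": 1.85, "y": 0, "z": -0.4, "ax": 0, "ay": -0.03, "az": 0}, {"x": 1.85, "y": 0, "z": -0.35, "ax": 0, "ay": -0.04, "az": 0}, {"x": 1.85, "y": 0, "z": -0.25, "ax": 0, "ay": -0.04, "az": 0}]'

```text
time_s: 8.02
eef_pos: [0.5848, -0.015, 0.1855]
tool_rot: [[-0.069, -0.993, -0.098], [-0.556, 0.12, -0.822], [0.828, -0.002, -0.56]]
wrist_force: [1.6, 4.1, -2.0]
width: 0.005
grasp_force: 1.8
```

```bash
python3 -c "
from h import *
go([-77,0,201],54)
a=save('scene','s4.png');b=save('top','t4.png')
cv2.imwrite('pics/v3.png',np.hstack([cv2.resize(a[100:260,150:310],(400,400)),cv2.resize(b[140:300,150:310],(400,400))])[:,:,::-1])"
```

```text
t 8.025 tip press mm [-88.9   2.  185.5] F press [-4.3  1.1 -2. ] j [ 0.67  0.55 -0.41  0.63 -1.45 -1.15]
shift cm (tool now) [1.95 0.2  0.12] shift (target axes) [1.95 0.2  0.05] rotvec [-0.003 -0.034 -0.   ]
```

View pics/v3.png

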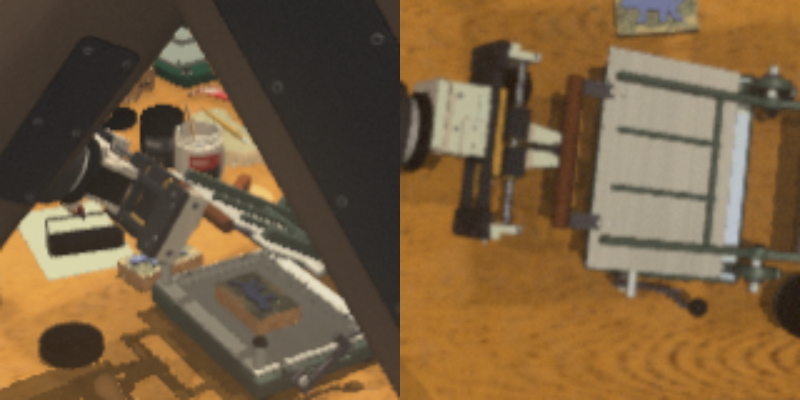

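The platen is rising with the finger under the bar, and the fish block is visible on the bed. I'll continue along the arc.

Call:
send_rows --commands '[{"x": 1.85, "y": 0, "z": -0.15, "ax": 0, "ay": -0.04, "az": 0}, {"x": 1.85, "y": 0, "z": -0.1, "ax": 0, "ay": -0.04, "az": 0}, {"x": 1.85, "y": 0, "z": 0, "ax": 0, "ay": -0.04, "az": 0}, {"x": 1.85, "y": 0, "z": 0.05, "ax": 0, "ay": -0.04, "az": 0}]'

```text
time_s: 8.62
eef_pos: [0.5787, -0.0589, 0.2447]
tool_rot: [[-0.083, -0.993, -0.089], [-0.678, 0.122, -0.725], [0.73, -0.0, -0.683]]
wrist_force: [1.2, 1.0, -1.4]
width: 0.006
grasp_force: 0.7
```

Call:
send_rows --commands '[{"x": 1.85, "y": 0, "z": 0.1, "ax": 0, "ay": -0.04, "az": 0}, {"x": 1.85, "y": 0, "z": 0.2, "ax": 0, "ay": -0.04, "az": 0}, {"x": 1.8, "y": 0, "z": 0.25, "ax": 0, "ay": -0.04, "az": 0}]'

```text
time_s: 9.0
eef_pos: [0.573, -0.1021, 0.2795]
tool_rot: [[-0.093, -0.992, -0.079], [-0.759, 0.122, -0.639], [0.644, 0.0, -0.765]]
wrist_force: [0.1, -0.9, -0.5]
width: -0.001
grasp_force: 0.0
```

```bash
python3 -c "
from h import *
go([16,0,287],37)"
```

```text
t 9.0 tip press mm [ -1.1   0.9 279.5] F press [ 0.9  0.2 -0.5] j [ 0.49  0.29 -0.38  0.56 -1.39 -0.86]
shift cm (tool now) [1.79 0.09 0.53] shift (target axes) [1.81 0.09 0.43] rotvec [ 0.    -0.054  0.   ]
```

Call:
send_rows --commands '[{"x": 1.5, "y": 0, "z": 0.2, "ax": 0, "ay": -0.04, "az": 0}, {"x": 0, "y": 0, "z": 0, "ax": 0, "ay": 0, "az": 0}, {"x": 0, "y": 0, "z": 0, "ax": 0, "ay": 0, "az": 0}, {"x": 0, "y": 0, "z": 0, "ax": 0, "ay": 0, "az": 0}, {"x": 0, "y": 0, "z": 0, "ax": 0, "ay": 0, "az": 0}]'

```text
time_s: 9.62
eef_pos: [0.5718, -0.114, 0.2866]
tool_rot: [[-0.096, -0.993, -0.076], [-0.784, 0.122, -0.609], [0.614, 0.001, -0.789]]
wrist_force: [1.0, 1.8, -0.8]
width: 0.001
grasp_force: 0.0
```

```bash
python3 -c "
from h import *
go([-30,-60,200],0)
a=save('scene','s5.png');b=save('top','t5.png')
cv2.imwrite('pics/v4.png',np.hstack([cv2.resize(a[100:260,170:330],(400,400)),cv2.resize(b[140:300,190:350],(400,400))])[:,:,::-1])"
```

```text
t 9.625 tip press mm [ 10.9   1.2 286.6] F press [-1.9  0.8 -0.8] j [ 0.46  0.26 -0.37  0.55 -1.37 -0.82]
shift cm (tool now) [-8.56  6.11  4.33] shift (target axes) [-4.09  6.12  8.66] rotvec [ 0.001 -0.661  0.001]
```

View pics/v4.png

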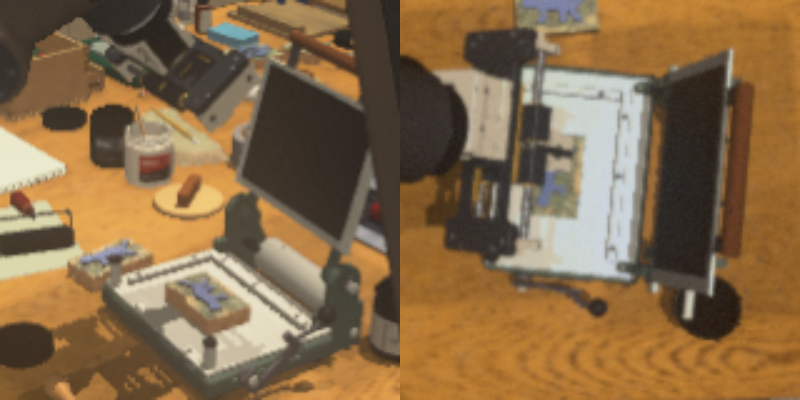

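The platen is at its open stop and the hand is clear. I'll retract, straighten the tool and measure the block.

Call:
send_rows --commands '[{"x": -4, "y": 0, "z": -2, "ax": 0, "ay": -0.165, "az": 0}, {"x": -4, "y": 0, "z": 0, "ax": 0, "ay": -0.165, "az": 0}, {"x": -4, "y": 0, "z": 0, "ax": 0, "ay": -0.165, "az": 0}, {"x": -4, "y": 0, "z": 0, "ax": 0, "ay": -0.165, "az": 0}, {"x": -5, "y": 0, "z": 0, "ax": 0, "ay": 0, "az": 0}]'

```text
time_s: 10.35
eef_pos: [0.5976, 0.0893, 0.241]
tool_rot: [[-0.128, -0.992, 0.002], [-0.992, 0.128, 0.004], [-0.004, -0.001, -1.0]]
wrist_force: [2.2, 0.6, 1.0]
width: 0.007
grasp_force: 0.0
```

```bash
python3 -c "
from h import *
go([-60,-60,120],0)
a=save('scene','s6.png');b=save('top','t6.png')
hs=cv2.cvtColor(b,cv2.COLOR_RGB2HSV)
cv2.imwrite('pics/v5.png',np.hstack([cv2.resize(a[170:250,215:315],(400,320)),cv2.resize(b[160:256,210:306],(400,400))[:320] if 0 else cv2.resize(b[160:240,210:310],(400,320))])[:,:,::-1])"
```

```text
t 10.35 tip press mm [-194.     1.9  241. ] F press [-0.8  2.1  1. ] j [ 0.47  0.23 -0.13 -0.   -1.2  -0.6 ]
shift cm (tool now) [13.48  6.14 12.04] shift (target axes) [13.4   6.19 12.1 ] rotvec [-0.001  0.004 -0.005]
```

View pics/v5.png

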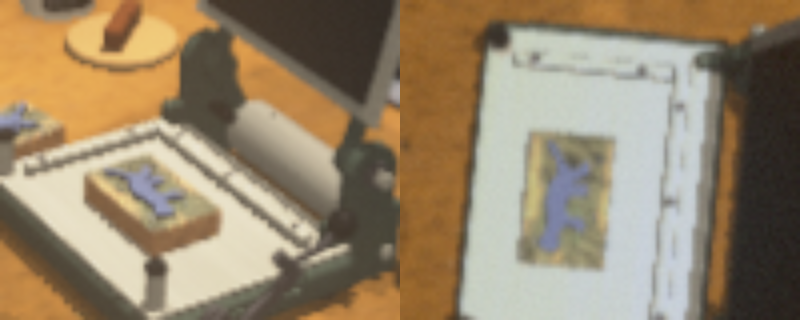

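```bash
python3 -c "
from h import *
f=lambda x,y,z:np.round(1e3*(Rp.T@(onz('top',210+x/4,160+y/4,z)-tp)),1)
c=[f(*p,.068) for p in((129,131),(216,137),(203,270),(116,262))]
print(c,np.mean(c,0)); 
d=np.array(c[0])-c[3]; print('yaw deg',np.degrees(np.arctan2(-d[0],d[1])),np.linalg.norm(d), np.linalg.norm(np.array(c[0])-c[1]))
print('corner',f(267,81,.052),f(267,81,.042),'hinge bar near',f(250,320,.052),'far bar left',f(113,65,.052),'post far-left(-66,107,78)',f(98,37,.078))
"
```

```text
[array([-38.4,  39.9,  68. ]), array([24.9, 41.3, 68. ]), array([ 24.4, -55.2,  68. ]), array([-38.6, -55.4,  68. ])] [-6.925 -7.35  68.   ]
yaw deg -0.12024280251394566 95.3002098633576 63.31547993974301
corner [58.3 87.5 52. ] [58.4 88.8 42. ] hinge bar near [ 61.5 -88.   52. ] far bar left [-56.   89.1  52. ] post far-left(-66,107,78) [-66.7 105.   78. ]
```

Top crop (4x): the block's corners run from about (529,131) to (603,270). That puts its centre at about (-7,-7) mm in the press frame, nearly square. First I'll push it right with the fingers half open, so there are two contact points.

Call:
send_rows --commands '[{"x": 4.5, "y": 0.3, "z": 3, "ax": 0, "ay": 0.004, "az": -0.005}, {"x": 4.5, "y": 0.3, "z": 4, "ax": 0, "ay": 0, "az": 0}, {"x": 4.3, "y": 0.3, "z": 4, "ax": 0, "ay": 0, "az": 0}, {"x": 0, "y": 0, "z": 4, "ax": 0, "ay": 0, "az": 0}, {"x": 0, "y": 0, "z": 2, "ax": 0, "ay": 0, "az": 0}]' --hand 0

```text
time_s: 11.08
eef_pos: [0.5706, -0.0422, 0.068]
tool_rot: [[-0.119, -0.993, -0.004], [-0.993, 0.119, -0.005], [0.005, 0.003, -1.0]]
wrist_force: [0.8, 0.1, 1.2]
width: 0.477
grasp_force: 0.0
```

```bash
python3 -c "
from h import *
go([-60,-7,51],0)"
```

```text
t 11.075 tip press mm [-60.1  -8.8  68. ] F press [-0.2  0.8  1.2] j [ 0.27  0.35 -0.41  0.   -0.82 -0.39]
shift cm (tool now) [ 0.01 -0.18  1.7 ] shift (target axes) [ 0.01 -0.18  1.7 ] rotvec [ 0.003 -0.005  0.003]
```

Call:
send_rows --commands '[{"x": 0, "y": -0.2, "z": 1.6, "ax": 0, "ay": 0, "az": 0}, {"x": 0.9, "y": 0, "z": 0, "ax": 0, "ay": 0, "az": 0}, {"x": 0.9, "y": 0, "z": 0, "ax": 0, "ay": 0, "az": 0}, {"x": 0.9, "y": 0, "z": 0, "ax": 0, "ay": 0, "az": 0}, {"x": 0.9, "y": 0, "z": 0, "ax": 0, "ay": 0, "az": 0}]'

```text
time_s: 11.7
eef_pos: [0.5704, -0.0777, 0.0553]
tool_rot: [[-0.118, -0.993, 0.001], [-0.993, 0.118, -0.004], [0.003, -0.002, -1.0]]
wrist_force: [0.2, 1.1, 1.5]
width: 0.501
grasp_force: 0.8
```

Call:
send_rows --commands '[{"x": 0.6, "y": 0, "z": 0, "ax": 0, "ay": 0, "az": 0}, {"x": 0.6, "y": 0, "z": 0, "ax": 0, "ay": 0, "az": 0}, {"x": 0, "y": 0, "z": 0, "ax": 0, "ay": 0, "az": 0}]'

```text
time_s: 12.08
eef_pos: [0.5682, -0.0896, 0.0544]
tool_rot: [[-0.118, -0.993, -0.001], [-0.993, 0.118, -0.004], [0.004, 0.0, -1.0]]
wrist_force: [0.2, 1.6, -0.4]
width: 0.498
grasp_force: 0.0
```

```bash
python3 -c "
from h import *
go([-5,-7,51],0)"
```

```text
t 12.075 tip press mm [-12.8  -5.3  54.4] F press [-1.6 -0.  -0.4] j [ 0.19  0.37 -0.42  0.01 -0.78 -0.31]
shift cm (tool now) [0.78 0.17 0.35] shift (target axes) [0.78 0.17 0.34] rotvec [ 0.    -0.004  0.004]
```

Close to the bar now, so I'll use small steps and watch for the force.

Call:
send_rows --commands '[{"x": 0.3, "y": 0, "z": 0, "ax": 0, "ay": 0, "az": 0}, {"x": 0.3, "y": 0, "z": 0, "ax": 0, "ay": 0, "az": 0}, {"x": 0, "y": 0, "z": 0, "ax": 0, "ay": 0, "az": 0}]'

```text
time_s: 12.45
eef_pos: [0.5685, -0.0939, 0.0546]
tool_rot: [[-0.118, -0.993, 0.001], [-0.993, 0.118, -0.002], [0.002, -0.001, -1.0]]
wrist_force: [0.6, 8.3, 1.1]
width: 0.505
grasp_force: 3.8
```

Call:
send_rows --commands '[{"x": 0.2, "y": 0, "z": 0, "ax": 0, "ay": 0, "az": 0}, {"x": 0.2, "y": 0, "z": 0, "ax": 0, "ay": 0, "az": 0}, {"x": 0, "y": 0, "z": 0, "ax": 0, "ay": 0, "az": 0}]'

```text
time_s: 12.82
eef_pos: [0.5685, -0.0945, 0.0547]
tool_rot: [[-0.119, -0.993, 0.003], [-0.993, 0.119, 0.002], [-0.002, -0.002, -1.0]]
wrist_force: [-1.4, 27.3, 4.5]
width: 0.501
grasp_force: 13.5
```

Call:
send_rows --commands '[{"x": -1.5, "y": 0, "z": 0, "ax": 0, "ay": 0, "az": 0}, {"x": 0, "y": 0, "z": -4, "ax": 0, "ay": 0, "az": 0}, {"x": 0, "y": 0, "z": -4, "ax": 0, "ay": 0, "az": 0}, {"x": 2.7, "y": 4.5, "z": 0, "ax": 0, "ay": 0, "az": 0}, {"x": 2.7, "y": 4.5, "z": 0, "ax": 0, "ay": 0, "az": 0}]' --hand 1

```text
time_s: 13.45
eef_pos: [0.4723, -0.1273, 0.1348]
tool_rot: [[-0.117, -0.993, -0.0], [-0.993, 0.117, -0.004], [0.004, -0.0, -1.0]]
wrist_force: [-0.3, -0.1, -0.2]
width: 0.027
grasp_force: 0.0
```

```bash
python3 -c "
from h import *
go([29,-97,57],0)
b=save('top','t7.png')
cv2.imwrite('pics/v6.png',cv2.resize(b[150:280,200:330],(520,520))[:,:,::-1])"
```

```text
t 13.45 tip press mm [ 36.3 -95.9 134.8] F press [ 0.2 -0.3 -0.2] j [ 0.14  0.14 -0.52  0.01 -0.92 -0.26]
shift cm (tool now) [-0.76  0.1   7.77] shift (target axes) [-0.73  0.11  7.78] rotvec [-0.    -0.004  0.005]
```

View pics/v6.png

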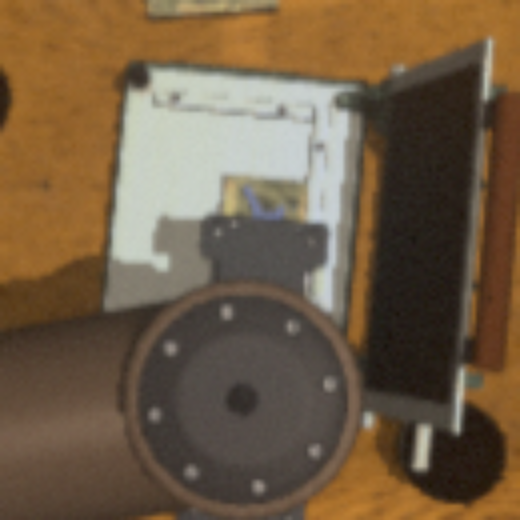

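The block is against the hinge bar, with its right edge at about (307,200) next to the bar at about (312,150). The wrist clears the platen. Now I'll descend on the near side and push away from the robot.

Call:
send_rows --commands '[{"x": -0.7, "y": 0.1, "z": 3, "ax": 0, "ay": 0, "az": 0}, {"x": 0, "y": 0, "z": 3, "ax": 0, "ay": 0, "az": 0}, {"x": 0, "y": 0, "z": 1.7, "ax": 0, "ay": 0, "az": 0}, {"x": 0, "y": 0, "z": 0, "ax": 0, "ay": 0, "az": 0}]'

```text
time_s: 14.0
eef_pos: [0.472, -0.1203, 0.0565]
tool_rot: [[-0.118, -0.993, -0.004], [-0.993, 0.118, -0.005], [0.005, 0.003, -1.0]]
wrist_force: [0.1, 0.1, -0.1]
width: 0.006
grasp_force: 0.0
```

Call:
send_rows --commands '[{"x": 0, "y": -1, "z": 0, "ax": 0, "ay": 0, "az": 0}, {"x": 0, "y": -1, "z": 0, "ax": 0, "ay": 0, "az": 0}, {"x": 0, "y": -1, "z": 0, "ax": 0, "ay": 0, "az": 0}, {"x": 0, "y": -1, "z": 0, "ax": 0, "ay": 0, "az": 0}]'

```text
time_s: 14.5
eef_pos: [0.5102, -0.1247, 0.058]
tool_rot: [[-0.118, -0.993, -0.007], [-0.993, 0.119, -0.004], [0.004, 0.006, -1.0]]
wrist_force: [-20.8, 12.0, 27.8]
width: 0.007
grasp_force: 14.9
```

```bash
python3 -c "
from h import *
go([29,-27,57],0)"
```

```text
t 14.5 tip press mm [ 29.1 -58.6  58. ] F press [ -9.3 -22.1  27.8] j [ 0.14  0.29 -0.53  0.   -0.76 -0.26]
shift cm (tool now) [-0.   -3.16  0.08] shift (target axes) [-0.01 -3.16  0.1 ] rotvec [ 0.006 -0.004  0.004]
```

Unexpectedly high force, so I'll back off and read again.

Call:
send_rows --commands '[{"x": 0, "y": 0.6, "z": 0, "ax": 0, "ay": 0, "az": 0}, {"x": 0, "y": 0.6, "z": 0, "ax": 0, "ay": 0, "az": 0}, {"x": 0, "y": 0, "z": 0, "ax": 0, "ay": 0, "az": 0}]'

```text
time_s: 14.88
eef_pos: [0.5008, -0.1234, 0.0578]
tool_rot: [[-0.118, -0.993, -0.0], [-0.993, 0.118, -0.004], [0.004, -0.0, -1.0]]
wrist_force: [-0.3, -0.2, -0.5]
width: 0.006
grasp_force: 0.0
```

```bash
python3 -c "
from h import *
go([29,-27,57],0)
s=readout.read_state();print(Rp.T@s['wrist_torque'],s['grasp_force'])
a=save('scene','s8.png');b=save('top','t8.png')
# block-coloured (blue ink) mask in bed region of both views
for n,im in(('top',b),('scene',a)):
    h=cv2.cvtColor(im,cv2.COLOR_RGB2HSV); m=cv2.inRange(h,(105,60,60),(130,255,255))
    N,l,st,c=cv2.connectedComponentsWithStats(m)
    print(n,[(st[i].tolist(),np.round(c[i],1).tolist()) for i in range(1,N) if st[i,4]>25 and 180<c[i,0]<340 and 120<c[i,1]<270])
for p in([-.006,-.007,.068],[.031,-.007,.068],[.031,.042,.068]): print(proj('top',Rp@p+tp),proj('scene',Rp@p+tp))
"
```

```text
t 14.875 tip press mm [ 29.  -68.1  57.8] F press [ 0.2 -0.3 -0.5] j [ 0.14  0.28 -0.55  0.01 -0.74 -0.26]
shift cm (tool now) [ 0.02 -4.11  0.08] shift (target axes) [ 0.   -4.11  0.08] rotvec [-0.    -0.004  0.005]
[-0.10990498 -0.00954073 -0.02368792] 0.0
top []
scene []
[251.81841452 209.85963156] [252.28597304 216.90474754]
[264.57576746 211.03816713] [262.56281893 213.59051442]
[266.12307856 194.20349265] [253.58320535 206.61771193]
```

```bash
python3 -c "
from h import *
for f in('s6','s8','t6','t7','t8'):
    im=cv2.imread('pics/%s.png'%f); h=cv2.cvtColor(im,cv2.COLOR_BGR2HSV)
    if f=='s6': print(h[217,252],h[218,254])
    m=cv2.inRange(h,(108,45,50),(140,255,255))
    N,l,st,c=cv2.connectedComponentsWithStats(m)
    print(f,[(st[i].tolist(),np.round(c[i],1).tolist()) for i in range(1,N) if st[i,4]>8 and 200<c[i,0]<320 and 120<c[i,1]<270])
a=[cv2.cvtColor(cv2.imread('pics/%s.png'%f),cv2.COLOR_BGR2GRAY).astype(int) for f in('s6','s8')]
d=(abs(a[0]-a[1])>25)[195:245,225:290]
for r in d[::2]: print(''.join('#' if x else '.' for x in r))
"
```

```text
[118  41 180] [120  23 170]
s6 []
s8 []
t6 [([240, 139, 22, 9, 106], [250.9, 141.9]), ([245, 200, 12, 22, 99], [249.7, 210.3])]
t7 [([240, 139, 22, 10, 105], [250.9, 142.0]), ([262, 198, 8, 7, 16], [265.1, 202.4])]
t8 [([240, 139, 22, 10, 106], [250.7, 141.9])]
.......................##########...........#####################
........................##.....................#.################
................................................#################
.................................######.........#################
.................................########.....###################
...........................####...##########..###################
.....................#..##########..#############################
....................##....#######################...#############
.................######..##############...##########....#########
...........#########.####################.#.##########.....######
...........###..####..#######..#############..#######.####.......
...........#####..####..########################.#######....#....
...........############...######...##############...#######.##.##
...........##.#####.######...######################...#######....
..............#.#####..######..######################....#####...
................########..#....########.....#############...#.##.
...............####..#####..................##############......#
.......##############..#####..............###################....
.......#################..##......#..##########################..
..........################..#..##################################
............################..#############################......
..............#############....##############################....
................###########....############################......
..................#########....###################.......#.......
.####...............#######....################..........#...#...
```

Call:
send_rows --commands '[{"x": 0, "y": 1, "z": 0, "ax": 0, "ay": 0, "az": 0}, {"x": 0, "y": 0, "z": -5, "ax": 0, "ay": 0, "az": 0}, {"x": -3, "y": 0, "z": -5, "ax": 0, "ay": 0, "az": 0}, {"x": -6, "y": 0, "z": 0, "ax": 0, "ay": 0, "az": 0}, {"x": -6, "y": 0, "z": 0, "ax": 0, "ay": 0, "az": 0}]'

```text
time_s: 15.6
eef_pos: [0.5086, 0.0285, 0.158]
tool_rot: [[-0.119, -0.993, 0.001], [-0.993, 0.119, -0.003], [0.003, -0.002, -1.0]]
wrist_force: [1.9, -0.5, 0.6]
width: 0.004
grasp_force: 0.0
```

```bash
cat >> h.py <<'E'
def block(fn):
    b=cv2.imread("pics/"+fn); h=cv2.cvtColor(b,cv2.COLOR_BGR2HSV)
    g=np.zeros(h.shape[:2],np.uint8); poly=np.array([proj("top",Rp@[x,y,.06]+tp) for x,y in((-62,-100),(-62,86),(60,86),(60,-100))] if 0 else [proj("top",Rp@(np.array([x,y,60])/1e3)+tp) for x,y in((-55,-95),(-55,92),(66,92),(66,-95))],np.int32)
    cv2.fillPoly(g,[poly],255)
    m=(((h[...,1]>45)&(g>0))*255).astype(np.uint8); m=cv2.morphologyEx(m,cv2.MORPH_CLOSE,np.ones((5,5)))
    c=max(cv2.findContours(m,0,2)[0],key=cv2.contourArea)
    q=np.array([(Rp.T@(onz("top",*p,.068)-tp))[:2]*1e3 for p in c[:,0]],np.float32)
    return cv2.minAreaRect(q),q.min(0),q.max(0)
E
python3 -c "
from h import *
go([-60,-60,120],0)
save('top','t9.png')
for f in ('t6.png','t9.png'): print(block(f))
b=cv2.imread('pics/t9.png');h=cv2.cvtColor(b,cv2.COLOR_BGR2HSV)
for r in range(176,236,2): print(r,''.join('#' if s>70 else '+' if s>45 else '.' for s in h[r,225:285,1]))
"
```

```text
t 15.6 tip press mm [-122.7  -79.   158. ] F press [0.3 2.  0.6] j [ 0.44  0.14 -0.45  0.   -0.98 -0.57]
shift cm (tool now) [ 6.27 -1.87  3.83] shift (target axes) [ 6.27 -1.9   3.8 ] rotvec [-0.002 -0.003  0.003]
(((-7.6172027587890625, -5.998931884765625), (60.09661102294922, 93.80079650878906), 0.7879091501235962), array([-38.169296, -52.836536], dtype=float32), array([22.313747, 40.71284 ], dtype=float32))
(((31.392690658569336, 5.0214691162109375), (93.5538101196289, 60.967071533203125), 89.41553497314453), array([  1.0247499, -41.740017 ], dtype=float32), array([61.992752, 52.055492], dtype=float32))
176 ######......................................................
178 #####+......................................................
180 #####+......................................................
182 #####.......................................................
184 #####.......................................................
186 #####.......................................................
188 ####........................................................
190 ####......................
[... 764 characters left out ...]
...................+##++..+++.......++##+.........
216 #............................++++..+++..++++++++++..........
218 #.............................+++..+++.+++++++++++..........
220 #.............................++++++.+##++++++++++..........
222 #...............................++++####++++++++++..........
224 +...........................................................
226 ............................................................
228 +...........................................................
230 +...........................................................
232 ............................................................
234 ............................................................
```

The block moved to about (31,5): it's against the hinge bar but needs about 36 mm more in y. The high force was probably the push acting too high on the block. I'll retry lower, slower, and without leaning into the hinge bar.

Call:
send_rows --commands '[{"x": 5, "y": 0, "z": 0, "ax": 0, "ay": 0, "az": 0}, {"x": 5, "y": 0, "z": 0, "ax": 0, "ay": 0, "az": 0}, {"x": 4.8, "y": 0, "z": 2, "ax": 0, "ay": 0, "az": 0}, {"x": 0, "y": 0, "z": 4, "ax": 0, "ay": 0, "az": 0}, {"x": 0, "y": 0, "z": 3.5, "ax": 0, "ay": 0, "az": 0}]'

```text
time_s: 16.27
eef_pos: [0.4904, -0.121, 0.0617]
tool_rot: [[-0.12, -0.993, -0.0], [-0.993, 0.12, -0.004], [0.004, -0.0, -1.0]]
wrist_force: [0.4, 0.1, 0.3]
width: 0.005
grasp_force: 0.0
```

```bash
python3 -c "
from h import *
go([25,-68,51],0)"
```

```text
t 16.275 tip press mm [ 27.9 -78.7  61.7] F press [-0.1  0.4  0.3] j [ 0.15  0.26 -0.57  0.01 -0.74 -0.27]
shift cm (tool now) [-0.29 -1.07  1.07] shift (target axes) [-0.29 -1.07  1.07] rotvec [-0.    -0.004  0.003]
```

Call:
send_rows --commands '[{"x": -0.2, "y": 0, "z": 1, "ax": 0, "ay": 0, "az": 0}, {"x": 0, "y": 0, "z": 0, "ax": 0, "ay": 0, "az": 0}, {"x": 0, "y": -0.6, "z": 0, "ax": 0, "ay": 0, "az": 0}, {"x": 0, "y": -0.6, "z": 0, "ax": 0, "ay": 0, "az": 0}, {"x": 0, "y": -0.5, "z": 0, "ax": 0, "ay": 0, "az": 0}]'

```text
time_s: 16.9
eef_pos: [0.5095, -0.1202, 0.0534]
tool_rot: [[-0.118, -0.993, 0.001], [-0.993, 0.118, -0.004], [0.004, -0.001, -1.0]]
wrist_force: [-0.6, -0.6, 0.2]
width: 0.005
grasp_force: 0.0
```

Call:
send_rows --commands '[{"x": 0, "y": -0.4, "z": 0, "ax": 0, "ay": 0, "az": 0}, {"x": 0, "y": -0.4, "z": 0, "ax": 0, "ay": 0, "az": 0}]'

```text
time_s: 17.15
eef_pos: [0.5161, -0.1213, 0.0526]
tool_rot: [[-0.118, -0.993, -0.001], [-0.993, 0.118, -0.004], [0.004, 0.001, -1.0]]
wrist_force: [-1.3, 1.1, 1.2]
width: 0.007
grasp_force: 0.8
```

```bash
python3 -c "
from h import *
go([25,-27,51],0)"
```

```text
t 17.15 tip press mm [ 25.  -53.1  52.6] F press [-0.9 -1.4  1.2] j [ 0.14  0.31 -0.53  0.01 -0.74 -0.26]
shift cm (tool now) [ 0.01 -2.61  0.16] shift (target axes) [-0.   -2.61  0.16] rotvec [ 0.001 -0.004  0.004]
```

Call:
send_rows --commands '[{"x": -0.01, "y": -0.5, "z": 0, "ax": 0, "ay": 0, "az": 0}, {"x": -0.01, "y": -0.5, "z": 0, "ax": 0, "ay": 0, "az": 0}, {"x": -0.01, "y": -0.5, "z": 0, "ax": 0, "ay": 0, "az": 0}]'

```text
time_s: 17.52
eef_pos: [0.5316, -0.1227, 0.0526]
tool_rot: [[-0.118, -0.993, -0.001], [-0.993, 0.118, -0.004], [0.004, 0.0, -1.0]]
wrist_force: [-0.8, 0.6, -0.1]
width: 0.006
grasp_force: 0.5
```

```bash
python3 -c "
from h import *
go([25,-27,51],0)"
```

```text
t 17.525 tip press mm [ 24.5 -37.6  52.6] F press [-0.5 -0.9 -0.1] j [ 0.14  0.33 -0.49  0.01 -0.75 -0.26]
shift cm (tool now) [ 0.05 -1.06  0.16] shift (target axes) [ 0.05 -1.06  0.16] rotvec [ 0.    -0.004  0.005]
```

Call:
send_rows --commands '[{"x": -0.01, "y": -0.5, "z": 0, "ax": 0, "ay": 0, "az": 0}, {"x": -0.01, "y": -0.4, "z": 0, "ax": 0, "ay": 0, "az": 0}, {"x": 0, "y": -0.3, "z": 0, "ax": 0, "ay": 0, "az": 0}, {"x": 0, "y": 0, "z": 0, "ax": 0, "ay": 0, "az": 0}]'

```text
time_s: 18.02
eef_pos: [0.5436, -0.1239, 0.0527]
tool_rot: [[-0.118, -0.993, -0.0], [-0.993, 0.118, -0.004], [0.004, -0.0, -1.0]]
wrist_force: [0.7, 0.5, -0.1]
width: 0.006
grasp_force: 0.0
```

Call:
send_rows --commands '[{"x": 0, "y": -0.2, "z": 0, "ax": 0, "ay": 0, "az": 0}, {"x": 0, "y": -0.2, "z": 0, "ax": 0, "ay": 0, "az": 0}]'

```text
time_s: 18.27
eef_pos: [0.547, -0.1244, 0.0527]
tool_rot: [[-0.118, -0.993, -0.001], [-0.993, 0.118, -0.004], [0.004, 0.0, -1.0]]
wrist_force: [-4.9, 1.5, 3.2]
width: 0.005
grasp_force: 3.5
```

Call:
send_rows --commands '[{"x": 0, "y": -0.1, "z": 0, "ax": 0, "ay": 0, "az": 0}, {"x": 0, "y": 0, "z": 0, "ax": 0, "ay": 0, "az": 0}]'

```text
time_s: 18.52
eef_pos: [0.5469, -0.1245, 0.0524]
tool_rot: [[-0.118, -0.993, -0.003], [-0.993, 0.118, -0.004], [0.004, 0.002, -1.0]]
wrist_force: [-4.9, 0.9, 3.5]
width: 0.006
grasp_force: 2.4
```

Call:
send_rows --commands '[{"x": 0, "y": 1.5, "z": 0, "ax": 0, "ay": 0, "az": 0}, {"x": 0, "y": 0, "z": -5, "ax": 0, "ay": 0, "az": 0}, {"x": -4, "y": 0, "z": -4, "ax": 0, "ay": 0, "az": 0}, {"x": -6, "y": 0, "z": 0, "ax": 0, "ay": 0, "az": 0}, {"x": -5, "y": 0, "z": 0, "ax": 0, "ay": 0, "az": 0}]'

```text
time_s: 19.15
eef_pos: [0.5511, 0.0284, 0.1432]
tool_rot: [[-0.118, -0.993, 0.003], [-0.993, 0.118, -0.003], [0.002, -0.003, -1.0]]
wrist_force: [1.3, 0.1, -0.5]
width: 0.006
grasp_force: 0.0
```

```bash
python3 -c "
from h import *
go([-33,39,52],0)
save('top','t10.png'); print(block('t10.png'))"
```

```text
t 19.15 tip press mm [-127.9  -36.8  143.2] F press [-0.3  1.3 -0.5] j [ 0.41  0.23 -0.38  0.   -0.96 -0.53]
shift cm (tool now) [ 9.5  -7.51  9.16] shift (target axes) [ 9.49 -7.58  9.12] rotvec [-0.003 -0.002  0.004]
(((30.95887565612793, 41.69435501098633), (61.674537658691406, 93.2875747680664), 0.07086940109729767), array([ 0.10222781, -4.9624715 ], dtype=float32), array([61.784355, 88.32172 ], dtype=float32))
```

The block is at y≈41.7 against the far bar. Now a final two-finger squaring push toward the hinge bar.

Call:
send_rows --commands '[{"x": 4.5, "y": -3.6, "z": 0, "ax": 0, "ay": 0, "az": 0}, {"x": 4.5, "y": -3.6, "z": 0, "ax": 0, "ay": 0, "az": 0}, {"x": 0, "y": 0, "z": 4.5, "ax": 0, "ay": 0, "az": 0}, {"x": 0, "y": 0, "z": 4.5, "ax": 0, "ay": 0, "az": 0}, {"x": 0, "y": 0, "z": 0, "ax": 0, "ay": 0, "az": 0}]' --hand 0

```text
time_s: 19.82
eef_pos: [0.6088, -0.0722, 0.0493]
tool_rot: [[-0.118, -0.993, -0.007], [-0.993, 0.119, -0.005], [0.006, 0.006, -1.0]]
wrist_force: [-0.9, 0.0, 0.7]
width: 0.483
grasp_force: 0.0
```

```bash
python3 -c "
from h import *
go([-9,36,53],0)"
```

```text
t 19.825 tip press mm [-35.1  32.9  49.3] F press [ 0.1 -0.9  0.7] j [ 0.2   0.43 -0.34  0.   -0.82 -0.32]
shift cm (tool now) [ 2.61 -0.3  -0.35] shift (target axes) [ 2.61 -0.31 -0.37] rotvec [ 0.006 -0.006  0.004]
```

Call:
send_rows --commands '[{"x": 0.8, "y": -0.2, "z": -0.2, "ax": 0, "ay": 0, "az": 0}, {"x": 0.8, "y": 0, "z": 0, "ax": 0, "ay": 0, "az": 0}, {"x": 0.5, "y": 0, "z": 0, "ax": 0, "ay": 0, "az": 0}, {"x": 0.2, "y": 0, "z": 0, "ax": 0, "ay": 0, "az": 0}, {"x": 0, "y": 0, "z": 0, "ax": 0, "ay": 0, "az": 0}]'

```text
time_s: 20.45
eef_pos: [0.6112, -0.0949, 0.0548]
tool_rot: [[-0.118, -0.993, -0.0], [-0.993, 0.118, -0.004], [0.004, -0.0, -1.0]]
wrist_force: [0.0, -0.6, 0.3]
width: 0.5
grasp_force: 0.0
```

Call:
send_rows --commands '[{"x": 0.2, "y": 0, "z": 0, "ax": 0, "ay": 0, "az": 0}, {"x": 0.15, "y": 0, "z": 0, "ax": 0, "ay": 0, "az": 0}]'

```text
time_s: 20.7
eef_pos: [0.6106, -0.0981, 0.0544]
tool_rot: [[-0.118, -0.993, -0.001], [-0.993, 0.118, -0.004], [0.004, 0.0, -1.0]]
wrist_force: [-0.5, 1.0, -0.2]
width: 0.5
grasp_force: 0.5
```

Call:
send_rows --commands '[{"x": 0.15, "y": 0, "z": 0, "ax": 0, "ay": 0, "az": 0}, {"x": 0.1, "y": 0, "z": 0, "ax": 0, "ay": 0, "az": 0}, {"x": 0, "y": 0, "z": 0, "ax": 0, "ay": 0, "az": 0}]'

```text
time_s: 21.08
eef_pos: [0.6108, -0.0994, 0.0545]
tool_rot: [[-0.118, -0.993, 0.0], [-0.993, 0.118, -0.002], [0.002, -0.001, -1.0]]
wrist_force: [-1.3, 7.6, 2.0]
width: 0.5
grasp_force: 3.7
```

Call:
send_rows --commands '[{"x": 0.1, "y": 0, "z": 0, "ax": 0, "ay": 0, "az": 0}, {"x": 0, "y": 0, "z": 0, "ax": 0, "ay": 0, "az": 0}]'

```text
time_s: 21.32
eef_pos: [0.6108, -0.0995, 0.0546]
tool_rot: [[-0.118, -0.993, 0.001], [-0.993, 0.118, -0.001], [0.001, -0.001, -1.0]]
wrist_force: [-1.2, 13.0, 1.8]
width: 0.495
grasp_force: 5.8
```

Call:
send_rows --commands '[{"x": -1.5, "y": 0, "z": 0, "ax": 0, "ay": 0, "az": 0}, {"x": -2, "y": 0, "z": -4, "ax": 0, "ay": 0, "az": 0}, {"x": -5, "y": 0, "z": -5, "ax": 0, "ay": 0, "az": 0}, {"x": -6, "y": 0, "z": 0, "ax": 0, "ay": 0, "az": 0}, {"x": 0, "y": 0, "z": 0, "ax": 0, "ay": 0, "az": 0}]'

```text
time_s: 21.95
eef_pos: [0.6275, 0.0408, 0.1388]
tool_rot: [[-0.114, -0.994, 0.001], [-0.994, 0.114, -0.004], [0.003, -0.002, -1.0]]
wrist_force: [0.6, -0.6, -0.6]
width: 0.5
grasp_force: 0.0
```

```bash
python3 -c "
from h import *
save('top','t11.png'); print(block('t11.png'))
a=cv2.imread('pics/t5.png').astype(int);b=cv2.imread('pics/t11.png').astype(int)
# platen/catch unchanged, other things
for n,(x0,x1,y0,y1) in dict(platen=(294,330,150,260),catch=(232,272,250,268),lid=(175,205,160,190),cat=(232,275,130,156),jar=(300,330,258,278),cutter=(175,192,200,240)).items(): print(n,np.abs(a-b)[y0:y1,x0:x1].mean().round(1))"
```

```text
(((31.52494239807129, 41.65678405761719), (93.27892303466797, 61.00847244262695), 89.89508056640625), array([ 1.0871912, -4.9624715], dtype=float32), array([62.100506, 88.32172 ], dtype=float32))
platen 2.8
catch 2.3
lid 24.1
cat 5.0
jar 2.9
cutter 18.6
```

```bash
python3 -c "
from rig import manip
print(manip.finish_job())"
```

```text
the job is handed in; nothing more can be done
None
```

I swung the catch clear, pushed the platen over to its open stop where it stays by itself, pushed the fish block up against both register bars, and handed the job in at about 22 s; no verdict came back.

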